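# Vent the marinating canister and hold its lid ajar

## Robot

A 7-joint arm with a two-finger parallel gripper is mounted at the origin on the work surface. World frame = base frame: x ahead of the robot, y to its left, z up, the work surface at z = 0. Lengths are in m, angles in rad, forces in N, time in s.
With the tool pointing down it reaches from about 0.425 to 0.8 m from the base axis. Payload 8.3 kg.
Tool frame: the origin (TCP) lies at the very end of the fingers, on their centre line; the grasp point (between the pads) lies 19 mm behind it; z points along the fingers, y is the direction in which the jaws open and shut (so a half turn about z gives the same grasp; the last joint's range is limited). The gripper opens to 85 mm and grips with 20 to 120 N. Pads are 22 mm wide; open, the fingers measure 114 mm over their backs; the gripper's body (76 mm by 85 mm) begins 54 mm behind the grasp point. The pads swing forward as they close: fully open they stand 13 mm farther back than shut.
Start: joints at [1.08, 0.383, 0.016, 1.37, -0.006, 1.388, -0.046], TCP at [0.259, -0.569, 0.231] pointing down, gripper open.
Joint ranges: [-2.95, 2.95], [-0.25, 2.06], [-1.52, 1.56], [0.18, 2.33], [-1.44, 4.58], [0.02, 2.06], [-3.01, 3.01]. Speed limits (rad/s): [2.39, 2.39, 3.01, 3.01, 3.14, 3.14, 3.14].

## Interface

Orientations are given as a unit quaternion [x, y, z, w].
In Python, from plant import r gives the robot as it stands. Calls block until the motion is done:
- r.move_to(position, orientation): joint-space move of the TCP to a pose.
- r.movel(position, v=0.15, ori=None, max_force=None): straight line of the TCP; ori=None keeps the orientation; v is the mean speed in m/s. With max_force (N) it stops when the force on the tool has changed by that much, and returns True; else False.
- r.goto_joints(angles): joint-space move.
- r.move_gripper(opening, force=None): opening from 0.0 (shut) to 1.0 (fully open); force is the grip in N (None keeps the last); returns when the fingers have stopped.
- r.hold(seconds).
- r.inverse_kinematics(position, orientation): joint angles nearest the present ones, or None.
- r.sense(): the state.
- r.camera(name): name is "scene" or "side" or "wrist"; returns a dict with "frame" (400x640x3 uint8, blue, green, red), "vertical_fov" (degrees; the focal length in pixels is half the picture's height over the tangent of half this angle, whatever the lens; pixels are square), "cx", "cy" (the principal point, pixels), "k1" (the pictures are not rectified: a ray, as slopes to the right and down, at radius r is drawn at 1 + k1 r^2 times it, then the intrinsics apply), "R" (3x3) and "t" (3): a world point X has camera coordinates R X + t. Camera axes: x right, y down, z forward; pixel columns grow to the right and rows downward; lengths in m; the calibration is good to about 2 mm. A picture is of the moment at which its call begins. There is no depth.
A pose or a line that the arm cannot do raises r.PlanningError and nothing moves.
- r.close_job(): hands the job in, once; it reports no verdict.
The state is a dict: "t": time; "joints": joint angles; "dq": joint speeds; "joint_torque": joint torques, N m; "position": TCP position; "orientation": TCP orientation; "ft_force": force on the tool from outside, world axes, zero at the start; "wrist_torque": the same for the moment, N m; "finger_gap": opening from 0.0 (shut) to 1.0 (fully open).
Only numpy, scipy, OpenCV 4.12 (cv2) and the standard library are available. Lean on these libraries where they do the work, as an engineer would, in place of code of your own. Each camera call takes 0.05 s, during which the arm holds its last target. There are 200 camera calls.

## Task

Vent the vacuum marinating canister: while the lid is still sealed, turn the vent knob beside it until its pointer lines up with the long index line on the deck, and leave it there. Then take the lid by its grip bar, pull it up until the sticky seal lets go, and hold it level just above the canister, about 20 mm above the rim, without lifting it well clear. Finish still holding the lid there, clear of the canister, and do not disturb the jug, bottle and bowl.

Things in the scene. Friction and masses are not known exactly. Their poses are not given: they have to be found in the camera images.
- unit: Marinating unit, fixed: a steel base 200 x 360 mm (x, y), its deck 50 mm above the counter. Origin: centre of its underside; z up. In its frame the round steel canister (outer diameter 132 mm, wall 4 mm, rim 130 mm above the counter) is centred at x 0, y +85 mm, and the vent knob's axis is at x 0, y -85 mm, on a black deck panel.
- rim (a point): Centre of the canister's mouth, at rim height (130 mm above the counter); z up, x and y as the unit's.
- vent_knob (a joint): Angle of the vent knob, rad, growing as it turns clockwise seen from above; travel 0 to 2.6, stays where it is left. At 0 its white pointer end points along the unit's -x; at 1.571 (a quarter turn) it points along the unit's +y, at the index line. It starts somewhere between 0.2 and 0.8.
- vent_knob_grip (a point): Point on the vent knob's axis at grip height, 87 mm above the counter. The knob is a black bar 46 mm long, 14 mm thick, from 12 to 44 mm above the deck, on a 48 mm disc; a white line on its top marks the pointer end. Round base plate 72 mm across, 6 mm thick. The axes turn with the knob: -x is along the pointer, the bar lies along x. It turns easily (0.04 N m).
- vent_mark (a point): Middle of the index line, a single white line 22 mm long and 4 mm wide on the deck, running from near the knob towards the canister, along the unit's y. Two small white dots elsewhere round the knob are not the index. x and y as the unit's.
- lid: Loose lid, 0.2 to 0.42 kg: white disc 140 mm across, 8 mm thick, with a rubber-edged plug 17 mm deep below (106 mm across). Origin: centre of the disc's underside, on the rim when closed; z up, x along the grip bar. The lip seal snaps round the plug: the pull peaks at 12 to 18 N, weight included, 2 to 5 mm up; beyond 11 mm only the weight is left. If let go it drops and may perch on the seal.
- lid_grip (a point): Point to grip on the lid, 34 mm above the lid's origin: in the black grip bar that stands on the disc, 70 mm long (lid's x), 14 mm thick (lid's y), 40 mm tall (top 48 mm above the lid's origin). x along the bar, z up.
- jug: White plastic jug with a handle, 100 mm across, 130 mm tall, loose. Origin: centre of its underside. Leave alone.
- sauce: Amber glass bottle with black cap, 60 mm across, 160 mm tall, loose. Origin: centre of its underside. Leave alone.
- bowl: Steel bowl, 120 mm across, 50 mm tall, loose. Origin: centre of its underside. Leave alone.
Not all that is in view belongs to the job. What is shaped like the lid but green, purple or red is not meant.

How it is judged:
By the outcome, as a careful person would: the job done as asked, in the order asked, and still so for the second after the job is handed in, while the arm keeps its last pose, push and grip.
It also fails if it takes over 42 s, if anything falls off the work surface, if the arm or the gripper's body presses on something with over 40 N, if the wrist force passes 120 N, or if a joint passes its speed limit or range.

## Working session

There is one attempt and no reset: what is moved stays moved. The work goes in short steps, each a Python script; the robot and the scene stay as the last script left them, time stands still between calls to the robot, and variables do not carry over. Pictures are saved under pics/ and viewed, about 8 in all and at most 12, crops included, and the job is handed in when it is done.

```bash
mkdir -p pics; ls; cat > h.py <<'E'
import numpy as np, cv2
from plant import r
def ray(c,u,v):
    f=200/np.tan(np.radians(c["vertical_fov"])/2)
    K=np.array([[f,0,c["cx"]],[0,f,c["cy"]],[0,0,1.]])
    x,y=cv2.undistortPoints(np.array([[[u,v]]],float),K,np.array([c["k1"],0,0,0.]),None,None)[0,0]  # k1 model
    R=np.array(c["R"]);o=-R.T@np.array(c["t"]);return o,R.T@np.array([x,y,1.])
def plane(c,u,v,z):
    o,d=ray(c,u,v);return o+d*(z-o[2])/d[2]
def proj(c,X):
    f=200/np.tan(np.radians(c["vertical_fov"])/2)
    p=np.array(c["R"])@np.asarray(X)+np.array(c["t"]);x,y=p[:2]/p[2];s=1+c["k1"]*(x*x+y*y)
    return f*x*s+c["cx"],f*y*s+c["cy"]
def quat(yaw): # tool down, tool y axis (jaw direction) at world angle yaw
    from scipy.spatial.transform import Rotation as Ro
    y=np.array([np.cos(yaw),np.sin(yaw),0]);z=np.array([0,0,-1.]);x=np.cross(y,z)
    return Ro.from_matrix(np.c_[x,y,z]).as_quat()
E
python3 - <<'E'
from h import *
import pickle
for n in("scene","side"):
    c=r.camera(n);cv2.imwrite(f"pics/{n}0.png",c["frame"]);pickle.dump(c,open(f"{n}0.pkl","wb"))
    print(n,-np.array(c["R"]).T@c["t"],c["vertical_fov"],c["k1"])
s=r.sense();print(s["t"],s["position"],s["orientation"],s["ft_force"])
E
```

```text
pics
scene [ 0.90219136 -0.37977496  0.94707994] 53.47874099807398 -0.003850309428233049
side [0.05810627 0.67139862 1.08074097] 48.56134174428054 -0.0172478210021022
0.1 [ 0.25914231 -0.56826641  0.23036712] [ 9.77206088e-01  2.12291054e-01 -2.04082451e-04 -8.53917616e-04] [ 0.06909219 -0.45552178  0.15716586]
```

View pics/scene0.png

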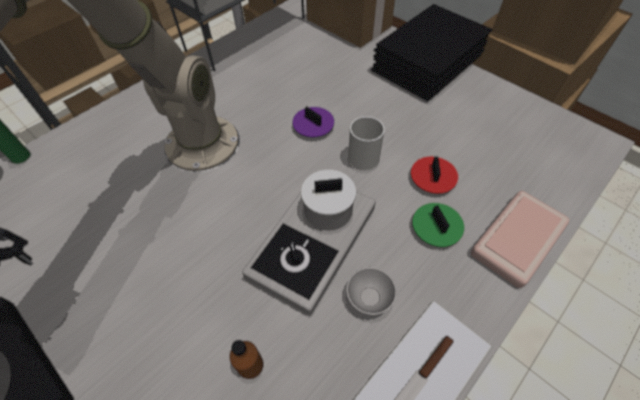

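View pics/side0.png

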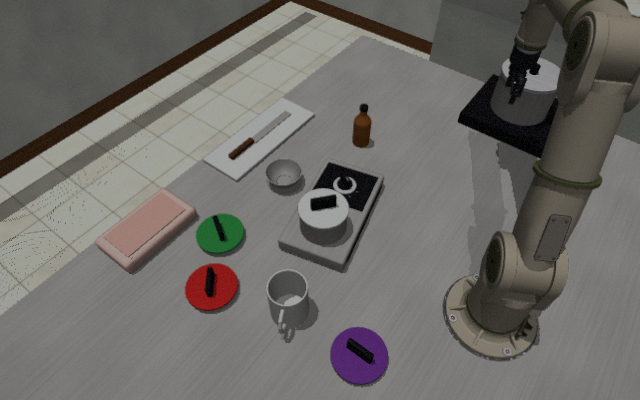

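The scene view shows the lid at about (328,190) with its bar at (328,185), and the knob at (295,258). The side view shows the lid at (323,210) and the knob at (345,184). I'll take rough rays from these, then look from above with the wrist camera.

```bash
python3 - <<'E'
from h import *
import pickle
S=pickle.load(open("scene0.pkl","rb"));D=pickle.load(open("side0.pkl","rb"))
for n,c,lid,kn in(("scene",S,(328,191),(295,260)),("side",D,(324,210),(345,185))):
    L=plane(c,*lid,.138);K=plane(c,*kn,.056);d=L-K
    print(n,L,K,np.hypot(*d[:2]),np.degrees(np.arctan2(d[1],d[0])))
L=(plane(S,328,191,.138)+plane(D,324,210,.138))/2;K=(plane(S,295,260,.056)+plane(D,345,185,.056))/2
for n,c,u,v in(("bowl",S,371,293,),("sauce",S,247,362),("jug",S,366,150)):print(n,plane(c,u,v,.03))
bar=[plane(S,315,186,.186),plane(S,342,184,.186)];print("bar",bar,np.hypot(*(bar[1]-bar[0])[:2]),np.degrees(np.arctan2(*(bar[1]-bar[0])[1::-1])))
d=(L-K)[:2];yaw=np.arctan2(d[1],d[0])
M=(L+K)/2
for w in(yaw,yaw+np.pi,yaw+np.pi/2,yaw-np.pi/2):
    q=r.inverse_kinematics([*M[:2],.38],quat(w));print(w,None if q is None else np.round(q,2))
E
```

```text
scene [0.50055098 0.06081407 0.138     ] [ 0.54380522 -0.10671528  0.056     ] 0.17302316106074603 104.47698168322101
side [0.4919136  0.06937802 0.138     ] [ 0.53640441 -0.10073216  0.056     ] 0.17583203757386334 104.65689620027273
bowl [ 0.73143133 -0.03548199  0.03      ]
sauce [ 0.63275967 -0.34560573  0.03      ]
jug [0.42658304 0.3151267  0.03      ]
bar [array([0.49134485, 0.02444712, 0.186     ]), array([0.5349577 , 0.07297834, 0.186     ])] 0.06524844401683039 48.05537735050808
1.825050014846122 [ 0.56  0.18 -0.69  1.34  0.12  1.66  1.71]
4.966642668435915 [ 0.42  0.16 -0.52  1.35  0.08  1.66 -1.4 ]
3.3958463416410183 [ 0.35  0.15 -0.44  1.35  0.06  1.65 -2.96]
0.2542536880512254 [ 0.52  0.17 -0.64  1.34  0.1   1.66  0.15]
```

```bash
python3 - <<'E'
from h import *
import pickle
try: r.movel([.259,-.569,.36],v=.2)
except r.PlanningError as e: print(e)
r.move_to([.52,-.02,.38],quat(.254))
r.hold(.2)
c=r.camera("wrist");cv2.imwrite("pics/w1.png",c["frame"]);pickle.dump(c,open("w1.pkl","wb"))
s=r.sense();print(s["t"],s["position"],-np.array(c["R"]).T@c["t"],s["ft_force"])
E
```

```text
3.3167 [ 0.52003689 -0.02055313  0.37993023] [0.50214744 0.04636698 0.52201388] [0.01180067 0.26752098 0.62551508]
```

View pics/w1.png

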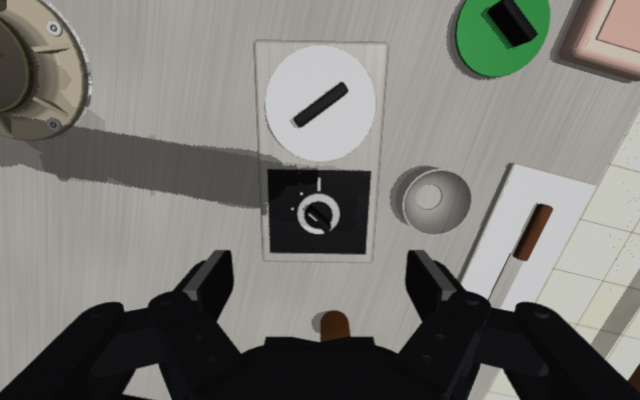

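The wrist view shows the lid disc centred at about (320,103) with its bar diagonal, the plate and knob at (319,214), the index line at (319,184), and dots at (301,194) and (292,209). Next I'll get these by masks and take an enlarged crop of the knob.

```bash
python3 - <<'E'
from h import *
import pickle
c=pickle.load(open("w1.pkl","rb"));f=c["frame"];g=f.max(2)
def blobs(m,x0,y0,x1,y1):
    mm=np.zeros_like(m);mm[y0:y1,x0:x1]=m[y0:y1,x0:x1]
    cs,_=cv2.findContours(mm,cv2.RETR_EXTERNAL,cv2.CHAIN_APPROX_NONE);return sorted(cs,key=cv2.contourArea,reverse=True)
ang=lambda a,b:np.degrees(np.arctan2(*(b-a)[1::-1]))
# lid disc
l=blobs((g>205).astype(np.uint8),258,38,384,168)[0];e=cv2.fitEllipse(cv2.convexHull(l));L=plane(c,*e[0],.138);print("lid",e,L)
o=l.reshape(-1,2);P=np.array([plane(c,u,v,.138)[:2] for u,v in o]);print("lid diam",2*np.hypot(*(P-L[:2]).T).mean())
# grip bar
b=blobs((g<70).astype(np.uint8),275,60,365,145)[0];rc=cv2.minAreaRect(b);bx=cv2.boxPoints(rc)
print("bar px",rc);B=plane(c,*rc[0],.186);print("bar top c",B)
i=np.argmax([np.linalg.norm(bx[1]-bx[0]),np.linalg.norm(bx[2]-bx[1])])
p=(bx[0],bx[1]) if i==0 else (bx[1],bx[2]);a,bb=[plane(c,*q,.186) for q in p];print("bar ang",ang(a,bb)%180,np.linalg.norm(bb-a))
# panel
pb=blobs((g<60).astype(np.uint8),260,160,376,258)[0];rc=cv2.minAreaRect(pb);bx=cv2.boxPoints(rc);Q=np.array([plane(c,*q,.0505) for q in bx])
print("panel",Q.mean(0),[ (round(np.linalg.norm(Q[(k+1)%4]-Q[k]),4),round(ang(Q[k],Q[(k+1)%4]),1)) for k in range(4)])
# knob plate & white blobs
for k in blobs((g>150).astype(np.uint8),272,172,368,248):
    m=cv2.moments(k);ee=cv2.minAreaRect(k);print("w",ee,cv2.contourArea(k),plane(c,*ee[0],.056)[:2],plane(c,*ee[0],.0505)[:2])
k=blobs((g>150).astype(np.uint8),272,172,368,248)[0];e=cv2.fitEllipse(cv2.convexHull(k));K=plane(c,*e[0],.056);print("plate",e,K)
print("L-K",np.hypot(*(L-K)[:2]),ang(K,L), "bias",L-K)
x,y=map(int,e[0]);cv2.imwrite("pics/k1.png",cv2.resize(f[y-45:y+35,x-50:x+50],None,fx=7,fy=7,interpolation=cv2.INTER_CUBIC));print("crop origin",x-50,y-45)
E
```

```text
Traceback (most recent call last):
IndexError: list index out of range
```

```bash
cat > m.py <<'E'
from h import *
import pickle
c=pickle.load(open("w1.pkl","rb"));f=c["frame"];g=f.max(2)
print(g[103,280:300:5],g[103,250:420:16],g[214,270:370:4],g[184,312:326],g[98:108,320])
def blobs(m,x0,y0,x1,y1):
    mm=np.zeros(m.shape,np.uint8);mm[y0:y1,x0:x1]=m[y0:y1,x0:x1]
    cs,_=cv2.findContours(mm,cv2.RETR_EXTERNAL,cv2.CHAIN_APPROX_NONE);return sorted(cs,key=cv2.contourArea,reverse=True)
ang=lambda a,b:np.degrees(np.arctan2(*(b-a)[1::-1]))
hs=cv2.cvtColor(f,cv2.COLOR_BGR2HSV)
t=(int(g[103,285])+int(g[103,260]))//2
l=blobs(g>t,258,38,384,168)[0];e=cv2.fitEllipse(cv2.convexHull(l));L=plane(c,*e[0],.138);print("lid",e,L)
P=np.array([plane(c,u,v,.138)[:2] for u,v in l.reshape(-1,2)]);print("lid diam",2*np.hypot(*(P-L[:2]).T).mean())
b=blobs(g<80,275,60,365,145)[0];rc=cv2.minAreaRect(b);bx=cv2.boxPoints(rc)
B=plane(c,*rc[0],.186);print("bar top c",rc,B)
i=np.argmax([np.linalg.norm(bx[1]-bx[0]),np.linalg.norm(bx[2]-bx[1])])
a,bb=[plane(c,*q,.186) for q in bx[i:i+2]];print("bar ang",ang(a,bb)%180,np.linalg.norm(bb-a))
pb=blobs(g<60,260,160,376,258)[0];rc=cv2.minAreaRect(pb);bx=cv2.boxPoints(rc);Q=np.array([plane(c,*q,.0505) for q in bx])
print("panel",Q.mean(0),[(round(np.linalg.norm(Q[(k+1)%4]-Q[k]),4),round(ang(Q[k],Q[(k+1)%4]),1)) for k in range(4)])
W=blobs(g>110,272,174,364,246)
for k in W[:5]:
    ee=cv2.minAreaRect(k);print("w",ee,cv2.contourArea(k),plane(c,*ee[0],.0505)[:2])
e=cv2.fitEllipse(cv2.convexHull(W[0]));K=plane(c,*e[0],.056);print("plate",e,K)
print("L-K",np.hypot(*(L-K)[:2]),ang(K,L))
x,y=map(int,e[0]);cv2.imwrite("pics/k1.png",cv2.resize(f[y-45:y+35,x-50:x+50],None,fx=7,fy=7,interpolation=cv2.INTER_CUBIC));print("crop origin",x-50,y-45)
E
python3 m.py
```

```text
[200 200 201 201] [162 197 201 200  33  26 200 201 179 164 161] [ 24  22  22  22  21  22  22 162 171  14 113  21   9  16  23  25 175 172
  23  23  24  25  29  29  29] [ 24  24  24  25  42 112 169 171 118  45  25  25  25  25] [38 28 33 36 37 38 38 38 37 36]
lid ((320.2901611328125, 102.6453857421875), (109.77400207519531, 116.1675033569336), 179.9526824951172) [0.4992381  0.06467068 0.138     ]
lid diam 0.1358901588450491
bar top c ((320.5199890136719, 104.36000061035156), (11.999999046325684, 61.999996185302734), 53.13010025024414) [0.50029133 0.06072775 0.186     ]
bar ang 49.737600002045134 0.066261948175434
panel [ 0.53862331 -0.10399267  0.0505    ] [(np.float64(0.149), np.float64(100.8)), (np.float64(0.1668), np.float64(13.6)), (np.float64(0.1493), np.float64(-73.6)), (np.float64(0.1813), np.float64(-166.4))]
w ((318.0000305175781, 213.50001525878906), (40.305084228515625, 40.305084228515625), 45.0) 557.0 [ 0.53975503 -0.10525624]
w ((318.5, 184.0), (12.0, 3.0), 90.0) 30.0 [ 0.52774702 -0.05527728]
w ((312.2500305175781, 217.25003051757812), (9.192388534545898, 1.4142134189605713), 45.0) 7.5 [ 0.53191544 -0.11425369]
w ((301.0, 193.0), (2.0, 2.0), 0.0) 3.0 [ 0.5032938  -0.07746054]
w ((292.0, 208.5), (1.0, 2.0), 90.0) 2.0 [ 0.49485202 -0.10763495]
plate ((318.0734558105469, 213.4533233642578), (39.864498138427734, 42.124237060546875), 89.568603515625) [ 0.53941544 -0.10337655  0.056     ]
L-K 0.17278336449215512 103.44608016522156
crop origin 268 168
```

View pics/k1.png

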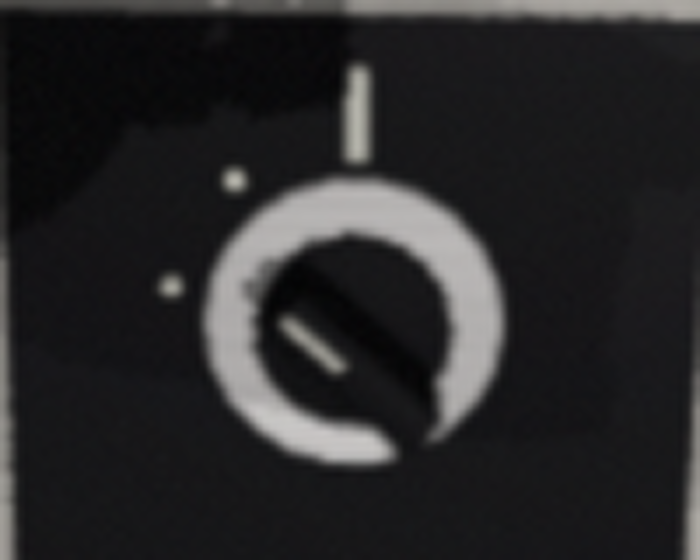

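The crop shows the pointer's white line from about (308.4,213.7) to (317.0,220.9) in full-frame pixels, with the index line above it at (319,184). The measured spacing is 172.8 mm against the true 170, which is close enough. Now I'll grip and turn the knob.

```bash
cat > k.py <<'E'
from h import *
import pickle
c=pickle.load(open("w1.pkl","rb"))
a=plane(c,308.4,213.7,.094);b=plane(c,317.0,220.9,.094);U=np.radians(103.6)
pt=np.arctan2(*(a-b)[1::-1]);th=(U+np.pi/2-pt)%(2*np.pi);print("line",a,b,"pointer deg",np.degrees(pt),"theta",th)
assert .15<th<.85
K=np.array([.5393,-.103]);y0=pt-np.pi/2; y0=(y0+np.pi)%(2*np.pi)-np.pi
print("yaw0",np.degrees(y0)); y1=U-np.pi/2
r.move_gripper(.65,force=25)
r.move_to([*K,.20],quat(y0));r.movel([*K,.069],v=.12,max_force=15);s=r.sense();print(s["t"],s["position"],s["ft_force"])
r.move_gripper(0,force=25);s=r.sense();print("gap",s["finger_gap"],s["ft_force"])
n=6
for i in range(1,n+1):r.move_to([*K,.069],quat(y0+(y1-y0)*i/n))
r.hold(.2);s=r.sense();print(s["t"],s["position"],s["ft_force"],s["wrist_torque"],s["finger_gap"])
r.move_gripper(.65);r.movel([*K,.20],v=.15)
M=K+.0*K
r.move_to([.52,-.02,.34],quat(.254));r.hold(.2);c=r.camera("wrist");f=c["frame"];pickle.dump(c,open("w2.pkl","wb"))
u,v=map(int,proj(c,[*K,.07]));print(u,v);cv2.imwrite("pics/k2.png",cv2.resize(f[v-55:v+35,u-50:u+50],None,fx=6,fy=6,interpolation=cv2.INTER_CUBIC));print(r.sense()["t"],"origin",u-50,v-55)
E
python3 k.py
```

```text
line [ 0.52198661 -0.09529673  0.094     ] [ 0.53780201 -0.1034132   0.094     ] pointer deg 152.8330864000242 theta 0.7115168681956323
yaw0 62.833086400024165
5.8583 [ 0.53992619 -0.10303963  0.06983328] [ 5.54081384e-04 -5.89782104e-01  3.04310293e-01]
gap 0.15682645681661259 [-2.42886172 -1.4153893   4.67106163]
8.0583 [ 0.53970341 -0.10314398  0.06944577] [-1.13263529 -0.76300297  5.30661285] [-0.23148752  0.22478245 -0.04318207] 0.15982645068109708
318 224
10.5083 origin 268 169
```

View pics/k2.png

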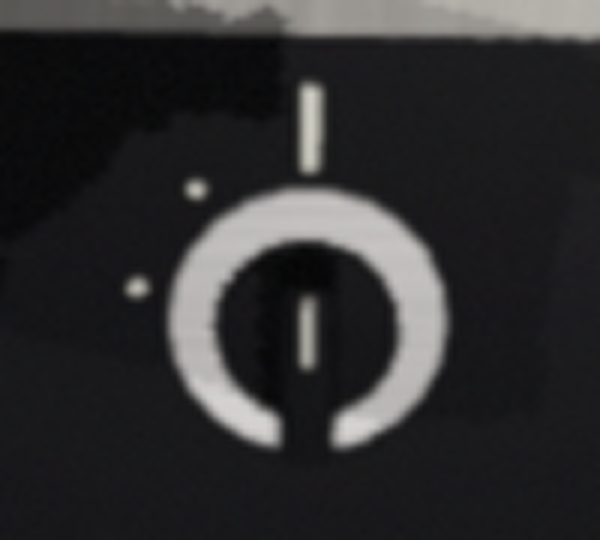

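The pointer line now runs (307,297)–(307,370) in the crop, nearly collinear with the index line at (311,85)–(310,172). I'll quantify the difference and re-measure the lid bar from this view.

```bash
cat > m2.py <<'E'
from h import *
import pickle
c=pickle.load(open("w2.pkl","rb"));f=c["frame"];g=f.max(2).astype(float)
def wl(x0,y0,x1,y1,z):
    w=np.clip(g[y0:y1,x0:x1]-50,0,None);rows=[j for j in range(w.shape[0]) if w[j].sum()>80]
    P=np.array([plane(c,x0+(w[j]*np.arange(w.shape[1])).sum()/w[j].sum(),y0+j,z) for j in rows])
    vx,vy,cx,cy=cv2.fitLine(P[:,:2].astype(np.float32),cv2.DIST_L2,0,1e-5,1e-5).ravel();print(len(rows),np.degrees(np.arctan2(vy,vx))%180,(cx,cy))
    return P
wl(314,181,325,199,.0505);wl(313,217,325,232,.094)
W=(g[:]>110).astype(np.uint8);m=np.zeros_like(W);m[199:246,290:346]=W[199:246,290:346]
cs,_=cv2.findContours(m,cv2.RETR_EXTERNAL,cv2.CHAIN_APPROX_NONE);k=max(cs,key=cv2.contourArea);e=cv2.fitEllipse(cv2.convexHull(k));print("plate",plane(c,*e[0],.056))
# lid bar
u,v=proj(c,[.4995,.063,.186]);u,v=int(u),int(v);m=np.zeros_like(W);m[max(0,v-48):v+48,u-50:u+50]=(g<80)[max(0,v-48):v+48,u-50:u+50]
cs,_=cv2.findContours(m,cv2.RETR_EXTERNAL,cv2.CHAIN_APPROX_NONE);b=max(cs,key=cv2.contourArea);rc=cv2.minAreaRect(b);bx=cv2.boxPoints(rc);Q=np.array([plane(c,*q,.186) for q in bx])
print("bar",rc,Q.mean(0),[(round(float(np.linalg.norm(Q[(j+1)%4]-Q[j])),4),round(float(np.degrees(np.arctan2(*(Q[(j+1)%4]-Q[j])[1::-1]))),1)) for j in range(4)])
m=np.zeros_like(W);m[max(0,v-85):v+85,u-85:u+85]=(g>185)[max(0,v-85):v+85,u-85:u+85]
cs,_=cv2.findContours(m,cv2.RETR_EXTERNAL,cv2.CHAIN_APPROX_NONE);l=max(cs,key=cv2.contourArea);e=cv2.fitEllipse(cv2.convexHull(l));print("lid",e,plane(c,*e[0],.138),"cam",-np.array(c["R"]).T@c["t"])
cv2.imwrite("pics/w2.png",f)
E
python3 m2.py
```

```text
15 103.74833 (np.float32(0.5277288), np.float32(-0.05525119))
11 104.048874 (np.float32(0.5367909), np.float32(-0.09292733))
plate [ 0.53948683 -0.10327168  0.056     ]
bar ((321.6400146484375, 102.52000427246094), (13.999998092651367, 70.39999389648438), 53.130104064941406) [0.49988112 0.06008372 0.186     ] [(0.0657, 49.7), (0.0127, -35.6), (0.0664, -129.9), (0.0132, 141.5)]
lid ((322.78961181640625, 88.33711242675781), (151.9781951904297, 156.7638702392578), 92.8607406616211) [0.49746601 0.07755406 0.138     ] cam [0.50210885 0.04606926 0.48047766]
```

View pics/w2.png

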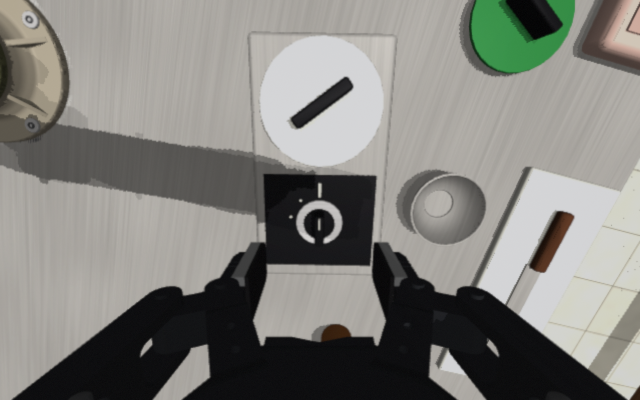

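The knob agrees with the index line to 0.3° (104.0° against 103.7°). This full view shows the bar centred at (322,102), 49.8° in world, with nothing else disturbed. Next is the lid: grasp the bar across its thickness and pull slowly.

```bash
cat > l.py <<'E'
from h import *
C=np.array([.4995,.0615]);q=quat(np.radians(49.8-90))
def st(n):
    s=r.sense();print(n,round(s["t"],2),s["position"].round(4) if hasattr(s["position"],"round") else s["position"],np.round(s["ft_force"],1),np.round(s["wrist_torque"],2),round(s["finger_gap"],3));return s
r.move_to([*C,.25],q);print("touch",r.movel([*C,.146],v=.1,max_force=15));st("down")
r.move_gripper(0,force=80);s0=st("grip")
p=s0["position"]
for dz in(.004,.008,.012,.020):
    r.movel([C[0],C[1],.146+dz],v=.02);st(dz)
r.hold(.4);st("end")
import pickle
for n in("side","scene"):
    c=r.camera(n);pickle.dump(c,open(n+"3.pkl","wb"))
    u,v=map(int,proj(c,[*C,.14]));f=c["frame"][v-65:v+65,u-65:u+65];cv2.imwrite(f"pics/{n}3.png",cv2.resize(f,None,fx=4,fy=4,interpolation=cv2.INTER_CUBIC))
a,b=cv2.imread("pics/side3.png"),cv2.imread("pics/scene3.png");cv2.imwrite("pics/both3.png",cv2.resize(np.hstack([a,b]),(800,400)))
E
python3 l.py
```

```text
touch False
down 12.73 [0.5    0.0616 0.1467] [0.1 0.5 0.1] [ 0.01  0.   -0.01] 0.651
grip 13.19 [0.4998 0.0615 0.1465] [-0.5 -0.7  4.4] [-0.09  0.16  0.06] 0.145
0.004 13.54 [0.4986 0.0613 0.1492] [ 0.2 -0.1 -7.9] [-0.05  0.14 -0.  ] 0.151
0.008 13.89 [0.5002 0.0616 0.1553] [-2.9 -1.   3.8] [-0.18  0.63 -0.03] 0.143
0.012 14.24 [0.4996 0.0616 0.1581] [ 0.   0.4 -3.8] [-0.01 -0.04 -0.02] 0.151
0.02 14.79 [0.4996 0.0615 0.1661] [ 0.  -0.4 -2.8] [0.   0.02 0.01] 0.151
end 15.19 [0.4995 0.0615 0.1659] [ 0.7 -0.4 -2.9] [ 0.06  0.08 -0.07] 0.149
```

View pics/both3.png

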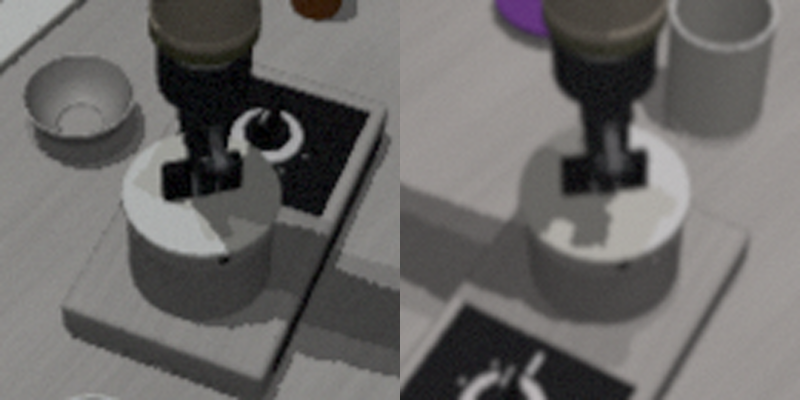

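The crops show the lid gripped and level. Next I'll check its height numerically: find the row of the disc's near lower edge in both views and compare it with predictions for each lift.

```bash
python3 - <<'E'
from h import *
import pickle
C=np.array([.4993,.0617]);a=np.linspace(0,2*np.pi,721);ci=np.c_[C[0]+.07*np.cos(a),C[1]+.07*np.sin(a)]
for n in("side","scene"):
    c=pickle.load(open(n+"3.pkl","rb"));c0=pickle.load(open(n+"0.pkl","rb"))
    for off in(-30,-15,0,15,30):
        uc=int(proj(c,[*C,.15])[0])+off;out=[]
        for z in(.130,.138,.150,.158):
            P=np.array([proj(c,[*q,z]) for q in ci]);s=P[abs(P[:,0]-uc)<1.5];out.append(round(s[:,1].max(),1))
        res=[]
        for cc in(c0,c):
            col=cv2.GaussianBlur(cc["frame"].max(2),(3,3),0)[:,uc].astype(int);lo=int(out[2])-12;d=np.diff(col[lo:lo+35]);res.append((lo+int(d.argmin()),d.min()))
        print(n,uc,"pred z130,138,150,158:",out,"edge before/after",res)
s=r.sense();print(s["position"],s["orientation"],s["ft_force"],s["t"])
E
```

```text
Traceback (most recent call last):
ValueError: zero-size array to reduction operation maximum which has no identity
```

```bash
python3 - <<'E'
from h import *
import pickle
C=np.array([.4993,.0617]);a=np.linspace(0,2*np.pi,721);ci=np.c_[C[0]+.07*np.cos(a),C[1]+.07*np.sin(a)]
for n in("side","scene"):
    c=pickle.load(open(n+"3.pkl","rb"));c0=pickle.load(open(n+"0.pkl","rb"))
    for off in(-16,-8,0,8,16):
        uc=int(proj(c,[*C,.15])[0])+off;out=[]
        for z in(.130,.138,.150,.158):
            P=np.array([proj(c,[*q,z]) for q in ci]);s=P[abs(P[:,0]-uc)<1.5];out.append(round(s[:,1].max(),1))
        res=[]
        for cc in(c0,c):
            col=cv2.GaussianBlur(cc["frame"].max(2),(3,3),0)[:,uc].astype(int);lo=int(out[2])-8;d=np.diff(col[lo:lo+25]);res.append((lo+int(d.argmin()),d.min()))
        print(n,uc,"pred z130,138,150,158:",out,"edge before/after",res)
s=r.sense();print(s["position"],s["orientation"],s["ft_force"],s["t"])
E
```

```text
side 307 pred z130,138,150,158: [np.float64(225.7), np.float64(223.9), np.float64(221.2), np.float64(219.5)] edge before/after [(223, np.int64(-36)), (219, np.int64(-36))]
side 315 pred z130,138,150,158: [np.float64(228.8), np.float64(227.0), np.float64(224.3), np.float64(222.4)] edge before/after [(226, np.int64(-35)), (222, np.int64(-37))]
side 323 pred z130,138,150,158: [np.float64(229.6), np.float64(227.8), np.float64(225.1), np.float64(223.3)] edge before/after [(228, np.int64(-38)), (223, np.int64(-38))]
side 331 pred z130,138,150,158: [np.float64(229.0), np.float64(227.3), np.float64(224.6), np.float64(222.8)] edge before/after [(226, np.int64(-35)), (223, np.int64(-42))]
side 339 pred z130,138,150,158: [np.float64(226.3), np.float64(224.6), np.float64(221.9), np.float64(220.2)] edge before/after [(223, np.int64(-35)), (219, np.int64(-15))]
scene 311 pred z130,138,150,158: [np.float64(211.6), np.float64(209.9), np.float64(207.1), np.float64(205.4)] edge before/after [(208, np.int64(-29)), (204, np.int64(-26))]
scene 319 pred z130,138,150,158: [np.float64(214.6), np.float64(212.8), np.float64(210.1), np.float64(208.3)] edge before/after [(212, np.int64(-32)), (208, np.int64(-28))]
scene 327 pred z130,138,150,158: [np.float64(215.5), np.float64(213.7), np.float64(211.0), np.float64(209.1)] edge before/after [(213, np.int64(-31)), (209, np.int64(-29))]
scene 335 pred z130,138,150,158: [np.float64(215.0), np.float64(213.2), np.float64(210.5), np.float64(208.6)] edge before/after [(213, np.int64(-33)), (209, np.int64(-33))]
scene 343 pred z130,138,150,158: [np.float64(212.5), np.float64(210.7), np.float64(208.1), np.float64(206.3)] edge before/after [(210, np.int64(-32)), (205, np.int64(-27))]
[0.49948734 0.06152157 0.16597252] [ 9.07037468e-01  4.21049915e-01 -1.88416725e-05 -8.50971262e-06] [ 0.39304313  0.59355482 -3.04355404] 15.2917
```

The edge moved up 3–5 px (about 4 on average) evenly across columns in both views, against 4.5 px predicted for 20 mm. So the lid is up and level without slipping. I'll raise it 0.6 mm to centre on 20 mm, then hand in.

```bash
python3 - <<'E'
from h import *
r.movel([.4995,.0615,.1667],v=.01);r.hold(.5)
s=r.sense();print(s["position"],s["ft_force"],s["finger_gap"],s["t"])
r.close_job()
E
```

```text
[0.49949673 0.06149453 0.16668608] [ 0.46266457  0.31434948 -2.76466567] 0.15244954800611518 16.0417
the job is handed in; nothing more can be done
```

I vented the canister, broke the lid's seal, and handed the job in at 16.0 s of the 42 s allowed. The arm is still holding the lid about 20 mm above the rim.

- **Knob:** With the lid still sealed, I turned it to the index line and let go. The wrist camera then showed the pointer at 104.0° against 103.7° for the line, so it is within about 0.3°. I did not measure it again after the lid pull.
- **Lid:** I gripped the bar at 80 N and pulled slowly. The seal let go within the first 12 mm. The force on the tool then settled at about 2.8–3 N, which is the lid's weight alone (about 0.29 kg).
- **Height:** The tool rose 20.2 mm from where it gripped. Checked at 19.4 mm, just before a last small raise, both fixed cameras showed the lid's edge up 3–5 px, against about 4.5 px expected for 20 mm. The shift was even across the edge, so the lid is level and did not slip.
- **Jug, bottle and bowl:** The arm stayed away from all three. The jug and bowl look undisturbed in the last pictures; the bottle is only partly in view. I did not measure any of them again.

One disagreement: the lid centre came out about 4 mm apart depending on whether I used its disc or its bar. I aimed between the two, guided by the unit's geometry, and the grasp held.

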